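# Hold up a scoopful of wooden beads for counting

### The job

Take the metal scoop by its handle, scoop at least three of the wooden beads out of the blue tray, and carry them over to the middle of the black counting mat; finish still holding the scoop there, level and still, its bottom about 10 cm above the table, with the beads in it so that they can be counted. Use only the scoop on the beads (do not touch them with the gripper), spill none outside the tray, and leave the tape roll, the gift box and the phone stand where they are.

Things in the scene. Friction and masses are not known exactly. Their poses are not given: they have to be found in the camera images.
- tray: blue plastic pick tray, fixed, open on top. Origin: centre of its underside, on the table; x along its length to the sloping far end, y across. Inside 230 long (x -115 to 115), 102 wide (y -51 to 51); inner floor 4 above the table; walls 4 thick, 40 high over the table, the near wall (x = -117) only 18 high. Beads start on its floor, mostly in the far half
- tray_end (a point): where the tray's flat floor ends: foot of the sloping end, x = 79, y = 0, z = 4 in the tray's frame (same axes). From here a flat full-width ramp rises at 45 degrees to the top of the far wall (x = 115, z = 40), so that beads pushed against it by the scoop roll back into its mouth; a bead caught between the ramp and the edge of a scoop side wall can jam: back off and push again
- scoop: loose aluminium hand scoop with a raised pale wooden handle, 0.2 kg (+-20 percent), standing flat on the table, mouth roughly towards the tray. Origin: underside, below the middle of the bowl; x forwards out of the open mouth, z up (vertical when level). Bowl 80 wide outside, 76 inside: flat floor 2 thick from x = -42 to 5, then a blade rising at 0.21 rad to the lip
- scoop_lip (a point): middle of the lip, underside of the blade's edge: x = 50, y = 0, z = 10 in the scoop's frame; axes as the scoop's. Tipped nose-down by 0.21 rad (12 degrees) the blade's underside lies flat on a surface. Blade 2 thick. Side walls 30 high along the flat floor, 24 along the blade right up to the lip
- scoop_bowl (a point): middle of the hollow of the bowl, x = 0, y = 0, z = 16 in the scoop's frame; axes as the scoop's. A bead is in the bowl when its centre is within 58 mm of this point. Back wall 30 high at x = -41
- scoop_grip (a point): where to take the handle: x = -80, y = 0, z = 66 in the scoop's frame; axes as the scoop's. The handle is a straight bar 20 wide (y) and 24 high, from x = -145 to -50, its middle at z = 66; a 10 thick neck joins its front end to the back wall. Grasp it from above across the 20 mm (scoop's y), firmly (100 N is harmless)
- mat_center (a point): centre of the upper face of the black counting mat with a thin white border, 110 x 110 and 4 thick, fixed flat on the table; z up
- bead0_center (a point): centre of bead 0: a light brown wooden ball of 24 mm diameter, 10 g, which rolls; its axes mean nothing
- bead1_center (a point): centre of bead 1: a dark brown wooden ball of 24 mm diameter, 10 g, which rolls; its axes mean nothing
- bead2_center (a point): centre of bead 2: a light brown wooden ball of 24 mm diameter, 10 g, which rolls; its axes mean nothing
- bead3_center (a point): centre of bead 3: a dark brown wooden ball of 24 mm diameter, 10 g, which rolls; its axes mean nothing
- bead4_center (a point): centre of bead 4: a light brown wooden ball of 24 mm diameter, 10 g, which rolls; its axes mean nothing
- bead5_center (a point): centre of bead 5: a dark brown wooden ball of 24 mm diameter, 10 g, which rolls; its axes mean nothing
- tape: bystander, loose: upright-axis roll of brown packing tape, 96 diameter, 48 high; origin at the centre of its underside
- giftbox: bystander, loose: small closed cardboard box with a red band, 75 x 95 x 40 high; origin at the centre of its underside
- stand: bystander, loose: small wooden cat-eared phone stand, 80 x 100, 95 high; origin at the centre of its underside
Not all that is in view belongs to the job. Of the things shaped like the scoop, the aluminium one is meant.

How it is judged:
On the way, in this order (a step that is already met when the one before it is completed fails the run):
1. the scoop is taken by the gripper and lifted off the table (height (world z) of scoop above 0.02 m and contact force between scoop and the fingers above 1 N), for 0.2 s.
2. beads are in the scoop, lifted clear of the tray (scoop's origin more than 65 mm over the table) (height (world z) of scoop above 0.065 m and distance between any of bead0_center, bead1_center, bead2_center, bead3_center, bead4_center, bead5_center and scoop_bowl below 0.058 m), for 0.2 s.
At the end, for the whole second after the job is handed in: Gripper holds the scoop: bowl within 40 mm of the mat centre in plan, origin 70 to 150 mm above the table, tilt under 0.17 rad, under 0.02 m/s and 0.15 rad/s; at least 3 beads within 58 mm of scoop_bowl, the rest in the tray; bystanders within 20 mm of their start ((distance between each of bead0_center, bead1_center, bead2_center and scoop_bowl below 0.058 m or distance between each of bead3_center, bead4_center, bead5_center and scoop_bowl below 0.058 m or ((distance between each of bead0_center, bead1_center and scoop_bowl below 0.058 m or distance between each of bead0_center, bead2_center and scoop_bowl below 0.058 m or distance between each of bead1_center, bead2_center and scoop_bowl below 0.058 m) and (distance between bead3_center and scoop_bowl below 0.058 m or distance between bead4_center and scoop_bowl below 0.058 m or distance between bead5_center and scoop_bowl below 0.058 m)) or ((distance between bead0_center and scoop_bowl below 0.058 m or distance between bead1_center and scoop_bowl below 0.058 m or distance between bead2_center and scoop_bowl below 0.058 m) and (distance between each of bead3_center, bead4_center and scoop_bowl below 0.058 m or distance between each of bead3_center, bead5_center and scoop_bowl below 0.058 m or distance between each of bead4_center, bead5_center and scoop_bowl below 0.058 m))) and angle between scoop's own z axis and vertical below 0.17 rad and horizontal distance between scoop_bowl and mat_center below 0.04 m and height (world z) of scoop between 0.07 and 0.15 m and linear speed of scoop below 0.02 m/s and angular speed of scoop below 0.15 rad/s and contact force between scoop and the fingers above 1 N and (distance between bead0_center and scoop_bowl below 0.058 m or (x of bead0_center in the frame of tray between -0.122 and 0.122 m and y of bead0_center in the frame of tray between -0.057 and 0.057 m and height (world z) of bead0_center below 0.065 m)) and (distance between bead1_center and scoop_bowl below 0.058 m or (x of bead1_center in the frame of tray between -0.122 and 0.122 m and y of bead1_center in the frame of tray between -0.057 and 0.057 m and height (world z) of bead1_center below 0.065 m)) and (distance between bead2_center and scoop_bowl below 0.058 m or (x of bead2_center in the frame of tray between -0.122 and 0.122 m and y of bead2_center in the frame of tray between -0.057 and 0.057 m and height (world z) of bead2_center below 0.065 m)) and (distance between bead3_center and scoop_bowl below 0.058 m or (x of bead3_center in the frame of tray between -0.122 and 0.122 m and y of bead3_center in the frame of tray between -0.057 and 0.057 m and height (world z) of bead3_center below 0.065 m)) and (distance between bead4_center and scoop_bowl below 0.058 m or (x of bead4_center in the frame of tray between -0.122 and 0.122 m and y of bead4_center in the frame of tray between -0.057 and 0.057 m and height (world z) of bead4_center below 0.065 m)) and (distance between bead5_center and scoop_bowl below 0.058 m or (x of bead5_center in the frame of tray between -0.122 and 0.122 m and y of bead5_center in the frame of tray between -0.057 and 0.057 m and height (world z) of bead5_center below 0.065 m)) and distance of each of tape, giftbox, stand from where it was at the start of the episode below 0.02 m); the arm keeps its last pose, push and grip.
It fails at once if a bead is spilled outside the tray ((height (world z) of bead0_center below 0.03 m and not (x of bead0_center in the frame of tray between -0.122 and 0.122 m and y of bead0_center in the frame of tray between -0.057 and 0.057 m)) or (height (world z) of bead1_center below 0.03 m and not (x of bead1_center in the frame of tray between -0.122 and 0.122 m and y of bead1_center in the frame of tray between -0.057 and 0.057 m)) or (height (world z) of bead2_center below 0.03 m and not (x of bead2_center in the frame of tray between -0.122 and 0.122 m and y of bead2_center in the frame of tray between -0.057 and 0.057 m)) or (height (world z) of bead3_center below 0.03 m and not (x of bead3_center in the frame of tray between -0.122 and 0.122 m and y of bead3_center in the frame of tray between -0.057 and 0.057 m)) or (height (world z) of bead4_center below 0.03 m and not (x of bead4_center in the frame of tray between -0.122 and 0.122 m and y of bead4_center in the frame of tray between -0.057 and 0.057 m)) or (height (world z) of bead5_center below 0.03 m and not (x of bead5_center in the frame of tray between -0.122 and 0.122 m and y of bead5_center in the frame of tray between -0.057 and 0.057 m))).
It fails at once if a bead is touched by the gripper's fingers (contact force between the fingers and bead0 above 0.3 N or contact force between the fingers and bead1 above 0.3 N or contact force between the fingers and bead2 above 0.3 N or contact force between the fingers and bead3 above 0.3 N or contact force between the fingers and bead4 above 0.3 N or contact force between the fingers and bead5 above 0.3 N).
It fails at once if a bystander is moved by more than 20 mm (distance of any of tape, giftbox, stand from where it was at the start of the episode above 0.02 m).
It also fails if it takes over 61 s, if anything falls off the work surface, if the arm or the gripper's body presses on something with over 40 N, if the wrist force passes 120 N, or if a joint passes its speed limit or range.

### The arm

A 7-joint arm with a two-finger parallel gripper is mounted at the origin on the work surface. World frame = base frame: x ahead of the robot, y to its left, z up, the work surface at z = 0. Lengths are in m, angles in rad, forces in N, time in s.
With the tool pointing down it reaches from about 0.425 to 0.875 m from the base axis. Payload 4.7 kg.
Tool frame: the origin (TCP) lies at the very end of the fingers, on their centre line; the grasp point (between the pads) lies 19 mm behind it; z points along the fingers, y is the direction in which the jaws open and shut (so a half turn about z gives the same grasp; the last joint's range is limited). The gripper opens to 87 mm and grips with 3 to 60 N. Pads are 19 mm wide; open, the fingers measure 117 mm over their backs; the gripper's body (75 mm by 190 mm) begins 51 mm behind the grasp point.
Start: joints at [-1.122, 0.321, -0.07, 1.45, 0.023, 1.371, -0.057], TCP at [0.274, 0.59, 0.223] pointing down, gripper open.
Joint ranges: [-2.86, 2.86], [-0.3, 2.09], [-1.38, 1.24], [0.06, 2.45], [-1.56, 4.7], [0.09, 2.05], [-2.69, 2.69]. Speed limits (rad/s): [2.57, 2.57, 3.14, 3.14, 3.14, 3.14, 3.14].

### API

Orientations are given as a unit quaternion [x, y, z, w].
In Python, from plant import * gives the robot as it stands.
- The arm moves only by the shell command python3 -m inch 'ROWS'. ROWS is JSON, a list of rows, each a list of 7 numbers: the gripper's target within -1 to 1 (fully open at 1, half-way at 0, shut at -1), then the shift along the tool's x, y, z in mm, then the turn, a rotation vector about the tool's x, y, z in rad. In form: [[claw, x, y, z, ax, ay, az], ...]. A call has 1 to 10 rows; each row shifts and turns the commanded pose from where the row before left it, along the tool's axes as they then stand; what a row does not reach is not made up. A row lasts 1/12 s, in which the tool goes at most 41.7 mm and 7.16 degrees, less where a joint would pass 70% of its speed; a pose out of reach is approached as far as the arm can. A call is refused whole if a number of a shift passes 41.7 or a number of a turn 0.125, either way. A call with a gripper value outside its range is refused whole. The fingers move at their own pace and stop on an object; the grip force is fixed at half the most. Time passes only in rows, so rows that do not move let the fingers close. It gives the time, the measured TCP pose, the force and the opening at its end, in the units of the state.
- read_state(): the state, without advancing time (a new reading comes with each control period).
- read_camera(name): name is "scene" or "top"; returns the picture (384x512x3 uint8, blue, green, red); there is no depth.
- camera_info(name): a dict with "mtx" (3x3 intrinsics, pixels), "camera_from_world" (4x4, takes a point from world to camera coordinates). Camera axes: x right, y down, z forward; pixel columns grow to the right and rows downward; lengths in m; the calibration is good to about 2 mm. A picture is of the moment at which its call begins. camera_info takes no time and is no camera call.
- job_done(): hands the job in, once; it reports no verdict.
Trained networks look in the newest picture that a camera, given by its name, has taken for a name from the list of things; names that differ only in an ending like _2 or _b are one class to them, and where a whole thing is asked for, a point or a joint stands for the part that bears it (a point fixed in the world has none). Each returns a list of dicts, best first, with "conf" (0 to 1); they miss things now and then, are a little off and sometimes report something else, mostly with a low value. They report only what shows in the picture. A call takes as long as a camera call. They do not tell look-alikes from the thing itself.
- look_for(camera, target): "centre" ([column, row] as shares, 0 to 1, of the picture: columns of its width, rows of its height, amid what is visible of it).
The state is a dict: "clock": time; "joint_positions": joint angles; "dq": joint speeds; "joint_efforts": joint torques, N m; "position": TCP position; "eef_rot": TCP orientation; "contact_force": force on the tool from outside, world axes, zero at the start; "torque": the same for the moment, N m; "width": opening from 0.0 (shut) to 1.0 (fully open).
Only numpy, scipy, OpenCV 4.12 (cv2) and the standard library are available. Lean on these libraries where they do the work, as an engineer would, in place of code of your own. Each camera call takes 0.05 s, during which the arm holds its last target.

## Working session

There is one attempt and no reset: what is moved stays moved. The work goes in short steps, Python scripts to look and compute and a shell command to move; the robot and the scene stay as the last step left them, time stands still between calls to the robot, and variables do not carry over. Pictures are saved under pics/ and viewed, and the job is handed in when it is done.

```bash
ls; mkdir -p pics; python3 - <<'E'
from plant import *
import cv2
s=read_state(); print({k:(v if not hasattr(v,'__len__') else [round(float(x),4) for x in v]) for k,v in s.items()})
for c in("scene","top"):
    cv2.imwrite(f"pics/{c}0.png",read_camera(c)); i=camera_info(c); print(c,i)
    for t in ("tray","scoop","scoop_grip","scoop_lip","mat_center","bead0_center","bead1_center","tape","giftbox","stand"):
        print(t,[( [round(r['centre'][0]*512),round(r['centre'][1]*384)],round(r['conf'],2)) for r in look_for(c,t)])
E
```

```text
pics
{'clock': 0.0, 'joint_positions': [-1.1219, 0.3218, -0.0701, 1.4517, 0.0226, 1.3708, -0.0569], 'dq': [0.0008, 0.0008, -0.001, -0.0012, 0.0009, -0.0002, -0.0001], 'joint_efforts': [-0.0003, -49.1293, -0.4041, -31.2537, -0.0639, 0.0436, 0.0002], 'position': [0.2736, 0.589, 0.2215], 'eef_rot': [0.2157, 0.9765, -0.0009, -0.0002], 'contact_force': [-0.0606, 0.9634, 0.7731], 'torque': [0.0216, 0.0414, -0.0262], 'width': 0.9987325030895661}
scene {'mtx': array([[456.05008845,   0.        , 253.1333431 ],
       [  0.        , 456.05008845, 190.88216815],
       [  0.        ,   0.        ,   1.        ]]), 'camera_from_world': array([[ 0.33771132,  0.94110497,  0.01650766, -0.27240773],
       [ 0.63363627, -0.21433872, -0.74334649, -0.2269315 ],
       [-0.69602884,  0.26149637, -0.66870285,  1.68916822],
       [ 0.        ,  0.        ,  0.        ,  1.        ]])}
tray [([151, 250], 0.94)]
scoop [([266, 191], 0.88), ([342, 143], 0.85), ([281, 154], 0.84), ([191, 189], 0.8), ([282, 241], 0.51)]
scoop_grip [([342, 145], 0.89), ([192, 188], 0.86), ([268, 188], 0.72), ([283, 153], 0.7)
[... 529 characters left out ...]
86357,  0.0164357 ,  0.10501217],
       [-0.99797095, -0.00269119, -0.06361393,  0.52907519],
       [ 0.06364949, -0.01629748, -0.99783923,  1.41978247],
       [ 0.        ,  0.        ,  0.        ,  1.        ]])}
tray [([237, 222], 0.42)]
scoop [([313, 248], 0.98), ([117, 280], 0.85), ([193, 282], 0.72), ([231, 222], 0.56)]
scoop_grip [([193, 279], 0.85), ([118, 277], 0.81), ([308, 251], 0.64), ([234, 222], 0.59)]
scoop_lip [([313, 250], 0.95), ([118, 275], 0.93), ([238, 221], 0.82), ([192, 281], 0.75)]
mat_center []
bead0_center []
bead1_center [([371, 186], 0.41), ([363, 180], 0.15)]
tape [([370, 181], 0.74), ([143, 213], 0.61)]
giftbox [([316, 129], 0.78)]
stand [([159, 158], 0.69)]
```

View pics/scene0.png

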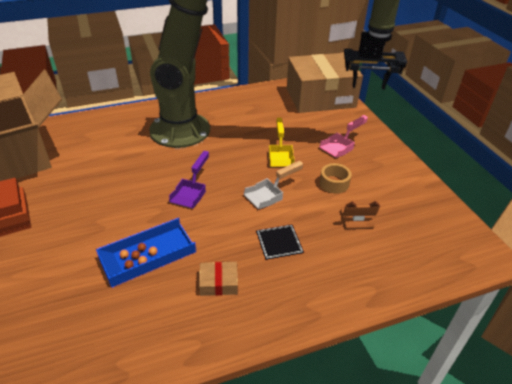

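View pics/top0.png

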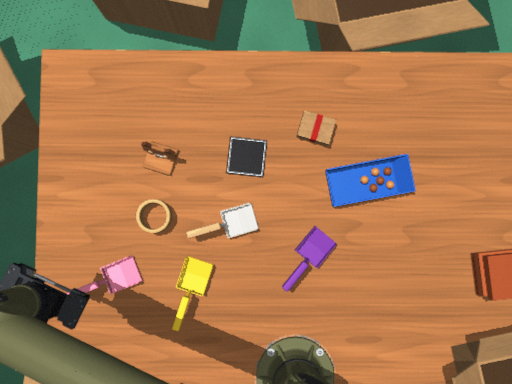

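Top view: four scoop-shaped things are silver with a pale handle (240,220), purple (315,247), yellow (197,275) and pink (122,275). The silver one matches. I'll check it in a close crop, together with the tray.

```bash
cat > h.py <<'E'
import numpy as np, cv2
from plant import *
from scipy.spatial.transform import Rotation as R
def proj(c,P):
    i=camera_info(c); T=i["camera_from_world"]; P=np.atleast_2d(P)
    q=P@T[:3,:3].T+T[:3,3]; q=q@i["mtx"].T; return q[:,:2]/q[:,2:]
def ray(c,uv,z):
    i=camera_info(c); T=i["camera_from_world"]; Rm=T[:3,:3]; o=-Rm.T@T[:3,3]
    d=Rm.T@np.linalg.inv(i["mtx"])@np.array([uv[0],uv[1],1.]); return o+d*(z-o[2])/d[2]
E
python3 - <<'E'
import cv2,numpy as np
t=cv2.imread("pics/top0.png");s=cv2.imread("pics/scene0.png")
a=cv2.resize(t[190:250,180:265],None,fx=7,fy=7,interpolation=cv2.INTER_CUBIC)
b=cv2.resize(t[148:215,318:422],None,fx=7,fy=7,interpolation=cv2.INTER_CUBIC)
cv2.imwrite("pics/c_scoop.png",a);cv2.imwrite("pics/c_tray.png",b)
cv2.imwrite("pics/c_scs.png",cv2.resize(s[150:220,235:315],None,fx=7,fy=7,interpolation=cv2.INTER_CUBIC))
E
```

```text
(no output)
```

View pics/c_scoop.png

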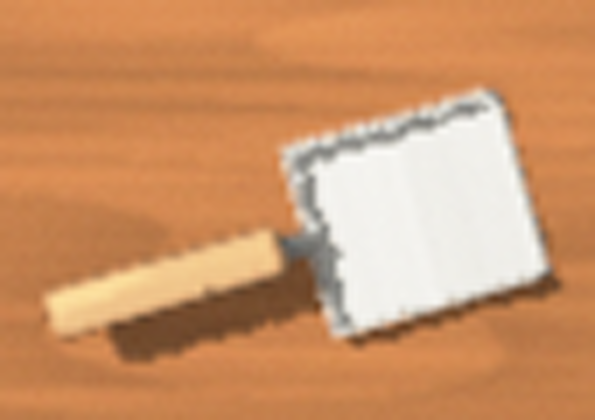

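View pics/c_tray.png

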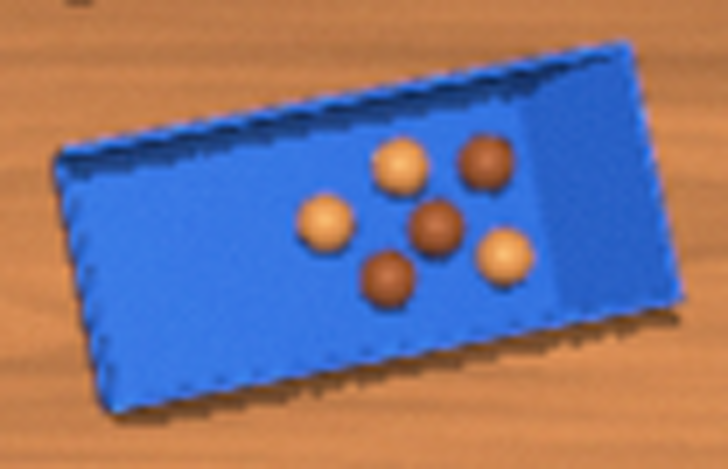

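View pics/c_scs.png

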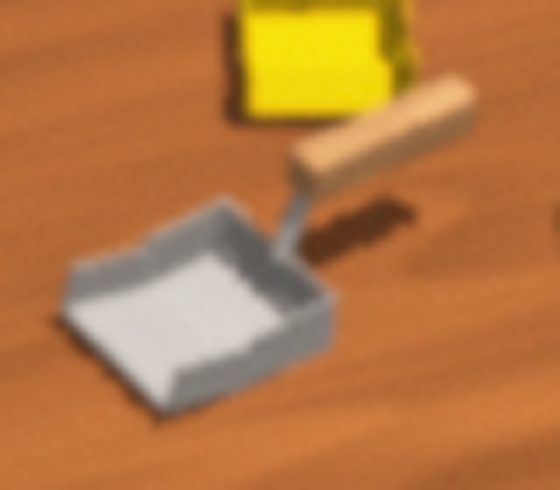

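Confirmed: the silver scoop with the pale handle, with its mouth to the right towards the tray. I'll fit the poses of scoop, tray, mat and beads from corners.

```bash
cat >> h.py <<'E'
from scipy.optimize import least_squares
def fit(c,P,uv,x0):
    P=np.array(P,float)/1000; uv=np.array(uv,float)
    def W(p): 
        q=P@R.from_euler('z',p[2]).as_matrix().T; q[:,:2]+=p[:2]; return q
    r=least_squares(lambda p:(proj(c,W(p))-uv).ravel(),x0); return r.x,r.fun.reshape(-1,2)
def crop2px(uv,x0,y0,k=7): return (np.array(uv,float)+.5)/k-.5+[x0,y0]
E
python3 - <<'E'
from h import *
np.set_printoptions(precision=4,suppress=True)
uv=crop2px([(45,298),(62,337),(275,230),(285,270),(284,150),(340,337),(495,90),(548,278)],180,190)
P=[(-145,10,78),(-145,-10,78),(-50,10,78),(-50,-10,78),(-42,40,30),(-42,-40,30),(47,40,33),(50,-40,10)]
p,f=fit("top",P,uv,[.45,.15,-1.3]); print("scoop",p,f.round(1).tolist())
uv=crop2px([(632,42),(684,297),(55,150),(105,412)],318,148)
P=[(119,55,40),(119,-55,40),(-119,55,40),(-119,-55,40)]
q,f=fit("top",P,uv,[.5,-.2,-1.4]); print("tray",q,f.round(1).tolist())
for u in [(400,166),(325,222),(388,278),(437,228),(486,162),(504,256)]:
    w=ray("top",crop2px(u,318,148),.016); d=w[:2]-q[:2]; a=q[2]
    print("bead",w, "tray",(d@[np.cos(a),np.sin(a)]*1000).round(1),(d@[-np.sin(a),np.cos(a)]*1000).round(1))
print("mat",ray("top",(247,157),.004), ray("scene",(280,241),.004))
im=cv2.imread("pics/top0.png");ims=cv2.imread("pics/scene0.png")
def draw(pose,P,col):
    P=np.array(P,float)/1000; W=P@R.from_euler('z',pose[2]).as_matrix().T; W[:,:2]+=pose[:2]
    for n,I in (("top",im),("scene",ims)):
        for u in proj(n,W): cv2.circle(big[n],tuple(((u+.5)*4).astype(int)),3,col,-1)
big={"top":cv2.resize(im,None,fx=4,fy=4),"scene":cv2.resize(ims,None,fx=4,fy=4)}
draw(p,[(-145,10,78),(-145,-10,78),(-50,10,78),(-50,-10,78),(-42,40,30),(-42,-40,30),(50,40,10),(50,-40,10),(-42,-40,0)],(0,0,255))
draw(q,[(119,55,40),(119,-55,40),(-119,55,40),(-119,-55,40),(79,51,4),(79,-51,4),(-119,-55,0),(119,-55,0)],(0,255,255))
cv2.imwrite("pics/o_s.png",np.vstack([big["scene"][580:880,380:1220]])[:, :800]); cv2.imwrite("pics/o_s2.png",big["scene"][850:1150,360:1160])
cv2.imwrite("pics/o_t.png",big["top"][560:1000,900:1700])
E
```

```text
scoop [ 0.4442  0.163  -1.2904] [[-0.2, -0.8], [-0.7, 0.7], [0.3, -0.6], [0.8, 0.7], [-0.1, -0.0], [-0.5, 0.3], [-0.3, -0.0], [0.7, -0.3]]
tray [ 0.5612 -0.2155 -1.3798] [[-1.0, -0.3], [-0.5, 0.8], [0.5, -0.4], [0.9, -0.1]]
bead [ 0.5879 -0.2344  0.016 ] tray 23.6 22.7
bead [ 0.5644 -0.2028  0.016 ] tray -11.9 5.6
bead [ 0.5412 -0.2288  0.016 ] tray 9.2 -22.2
bead [ 0.5621 -0.2495  0.016 ] tray 33.6 -5.6
bead [ 0.5897 -0.2704  0.016 ] tray 59.3 17.6
bead [ 0.5505 -0.2773  0.016 ] tray 58.7 -22.3
mat [0.63   0.1379 0.004 ] [0.6335 0.1424 0.004 ]
```

```bash
python3 -c "
import cv2,numpy as np
cv2.imwrite('pics/o_s3.png',np.vstack([cv2.imread('pics/o_s.png'),cv2.imread('pics/o_s2.png')]))"
```

```text
(no output)
```

View pics/o_s3.png

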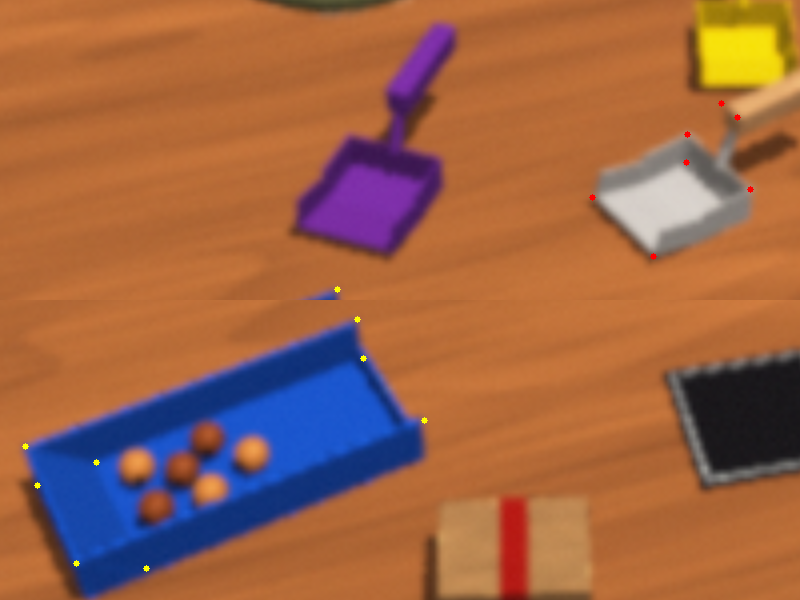

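View pics/o_t.png

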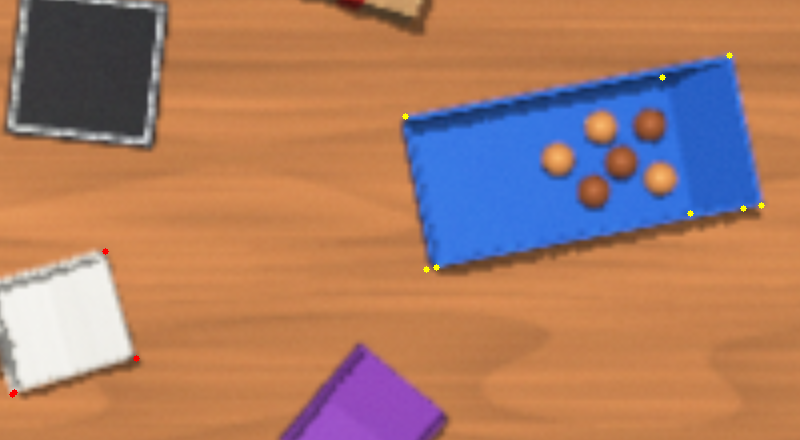

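Overlays agree within about 1 px. Now I'll work out the first move: above the handle, aligned.

```bash
cat >> h.py <<'E'
SC=(np.array([.4442,.163]),-1.2904); TR=(np.array([.5612,-.2155]),-1.3798)
def T3(pose,p,pitch=0):  # point p(mm) in frame -> world
    q=R.from_euler('z',pose[1]).apply(np.array(p,float)/1000); q[:2]+=pose[0]; return q
def goto(pos,Rt,n=None):
    s=read_state(); Rc=R.from_quat(s["eef_rot"]); d=Rc.inv().apply(np.array(pos)-s["position"])*1000
    rv=(Rc.inv()*Rt).as_rotvec()
    print("clock",round(s["clock"],2),"pos",np.round(s["position"],4),"F",np.round(s["contact_force"],1),"w",round(s["width"],3))
    print("shift mm",d.round(1),"|",round(float(np.linalg.norm(d)),1),"rot",rv.round(4))
def toolR(yaw,pitch=0,sgn=1):
    # scoop frame: yaw about z, nose-down pitch about y; tool z = -scoop z ; tool x = sgn*scoop x
    S=R.from_euler('z',yaw)*R.from_euler('y',pitch)
    return S*R.from_matrix(np.array([[sgn,0,0],[0,-sgn,0],[0,0,-1]]).T)
E
python3 - <<'E'
from h import *
s=read_state(); print(R.from_quat(s["eef_rot"]).as_matrix().round(3))
g=T3(SC,(-74,0,47+70)); print(g)
for sg in(1,-1): goto(g,toolR(SC[1],0,sg))
print("mat",T3((np.array([.632,.14]),-1.38),(-74,0,0)))
print("yellow top edge", ray("top",(197,258),.03), "joints",s["joint_positions"])
E
```

```text
[[-0.907  0.421  0.   ]
 [ 0.421  0.907  0.   ]
 [-0.     0.    -1.   ]]
[0.4237215  0.23410999 0.117     ]
clock 1.1 pos [0.2738 0.5895 0.2226] F [ 1.   0.3 -0.4] w 0.999
shift mm [-285.6 -259.2  105.6] | 399.9 rot [-0.000e+00  1.000e-04 -2.286e+00]
clock 1.1 pos [0.2738 0.5895 0.2226] F [ 1.   0.3 -0.4] w 0.999
shift mm [-285.6 -259.2  105.6] | 399.9 rot [1.000e-04 0.000e+00 8.556e-01]
mat [0.61796658 0.21265716 0.        ]
yellow top edge [0.33756646 0.27876192 0.03      ] joints [-1.12188596  0.32102023 -0.07011034  1.4504775   0.02260892  1.37078333
 -0.05687856]
```

```bash
python3 -m inch '[[0.2,0,0,0,0,0,0.122],[0.2,0,0,0,0,0,0.122],[0.2,0,0,0,0,0,0.122],[0.2,0,0,0,0,0,0.122],[0.2,0,0,0,0,0,0.122],[0.2,0,0,0,0,0,0.122],[0.2,0,0,0,0,0,0.122],[0.2,0,0,0,0,0,0]]'
python3 - <<'E'
from h import *
goto(T3(SC,(-74,0,47+70)),toolR(SC[1],0,-1)); print(read_state()["joint_positions"])
E
```

```text
clock: 1.77
position: [0.2738, 0.5896, 0.2226]
eef_rot: [0.602, 0.799, 0.0, 0.0]
contact_force: [0.2, 0.8, -0.3]
width: 0.61
clock 1.77 pos [0.2738 0.5896 0.2226] F [ 0.2  0.8 -0.3] w 0.61
shift mm [-383.    46.2  105.6] | 400.0 rot [ 0.0003  0.     -0.0014]
[-1.20934864  0.31829829  0.0412789   1.45416083 -0.01295221  1.36925643
 -0.88851276]
```

```bash
python3 -m inch '[[0.2,-30,4,0,0,0,0],[0.2,-30,4,0,0,0,0],[0.2,-35,4,0,0,0,0],[0.2,-35,4,0,0,0,0],[0.2,-35,4,0,0,0,0],[0.2,-35,4,0,0,0,0],[0.2,-35,4,0,0,0,0],[0.2,-35,4,0,0,0,0],[0.2,-35,4,0,0,0,0],[0.2,-35,4,0,0,0,0]]'
python3 -m inch '[[0.2,-30,4,0,0,0,0],[0.2,-13,2,0,0,0,0],[0.2,0,0,20,0,0,0],[0.2,0,0,20,0,0,0],[0.2,0,0,20,0,0,0],[0.2,0,0,0,0,0,0],[0.2,0,0,0,0,0,0]]'
python3 - <<'E'
from h import *
goto(T3(SC,(-74,0,47+45)),toolR(SC[1],0,-1)); print(read_state()["joint_positions"])
im=read_camera("top"); cv2.imwrite("pics/a1.png",cv2.resize(im[170:300,140:290],None,fx=5,fy=5,interpolation=cv2.INTER_CUBIC)[:600])
im=read_camera("scene"); cv2.imwrite("pics/a2.png",cv2.resize(im[80:230,200:360],None,fx=5,fy=5,interpolation=cv2.INTER_CUBIC)[:600])
E
```

```text
clock: 2.6
position: [0.4073, 0.2724, 0.2229]
eef_rot: [0.599, 0.801, 0.0, 0.0]
contact_force: [0.8, 0.8, -0.3]
width: 0.598
clock: 3.18
position: [0.424, 0.2341, 0.1622]
eef_rot: [0.6, 0.8, -0.001, -0.0]
contact_force: [1.1, 0.0, 1.6]
width: 0.598
clock 3.18 pos [0.424  0.2341 0.1622] F [1.1 0.  1.6] w 0.598
shift mm [ 0.2 -0.2 70.2] | 70.2 rot [-0.0016  0.0008  0.0038]
[-8.55012759e-01  3.84278569e-03  2.97638293e-01  1.93896476e+00
 -8.79600766e-04  1.20072258e+00 -2.72817222e-01]
```

View pics/a1.png

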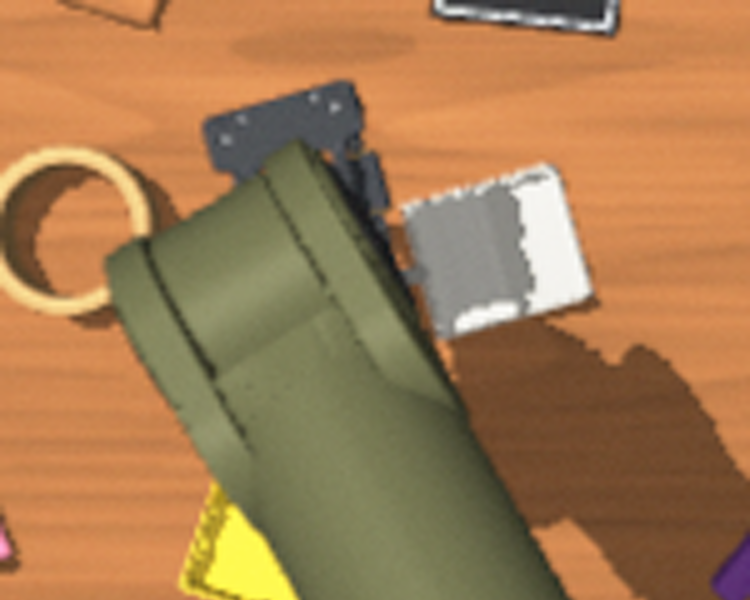

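View pics/a2.png

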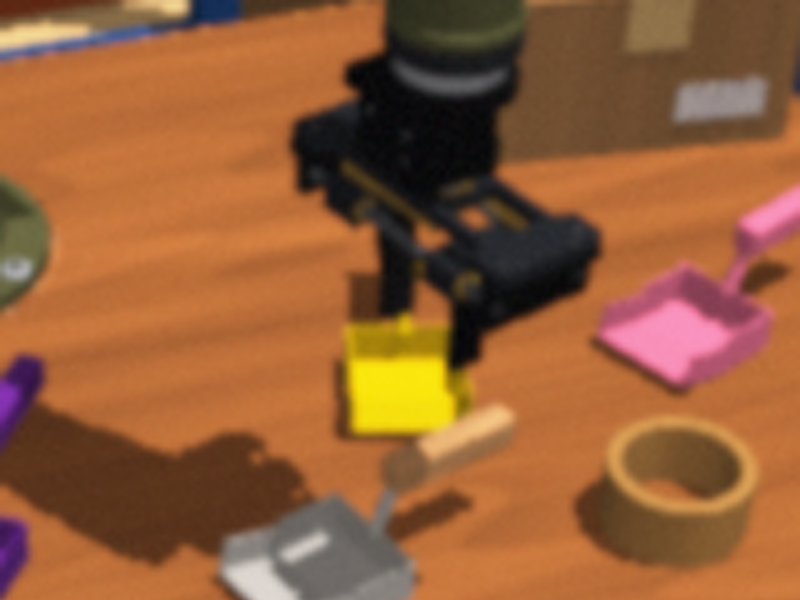

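Pictures: the gripper straddles the handle line from above, with the scoop bowl at about (500,250) in the crop. Going down and closing.

```bash
python3 -m inch '[[0.2,0,0,15,0,0,0],[0.2,0,0,20,0,0,0],[0.2,0,0,20,0,0,0],[0.2,0,0,20,0,0,0],[0.2,0,0,15,0,0,0],[0.2,0,0,10,0,0,0],[0.2,0,0,8,0,0,0],[0.2,0,0,7,0,0,0],[0.2,0,0,0,0,0,0]]'
python3 -m inch '[[-1,0,0,0,0,0,0],[-1,0,0,0,0,0,0],[-1,0,0,0,0,0,0],[-1,0,0,0,0,0,0],[-1,0,0,0,0,0,0],[-1,0,0,0,0,0,0],[-1,0,0,0,0,0,0]]'
python3 - <<'E'
from h import *
goto(T3(SC,(-74,0,47)),toolR(SC[1],0,-1))
im=read_camera("scene"); cv2.imwrite("pics/b2.png",cv2.resize(im[120:230,220:340],None,fx=5,fy=5,interpolation=cv2.INTER_CUBIC))
E
```

```text
clock: 4.03
position: [0.4244, 0.2345, 0.0471]
eef_rot: [0.601, 0.8, -0.0, -0.0]
contact_force: [-0.6, -0.5, -0.0]
width: 0.595
clock: 4.62
position: [0.4246, 0.2345, 0.0478]
eef_rot: [0.601, 0.799, 0.0, -0.0]
contact_force: [-0.1, -1.0, 1.4]
width: 0.228
clock 4.62 pos [0.4246 0.2345 0.0478] F [-0.1 -1.   1.4] w 0.228
shift mm [-0.2 -0.9  0.8] | 1.2 rot [ 0.0001 -0.0002  0.0016]
```

View pics/b2.png

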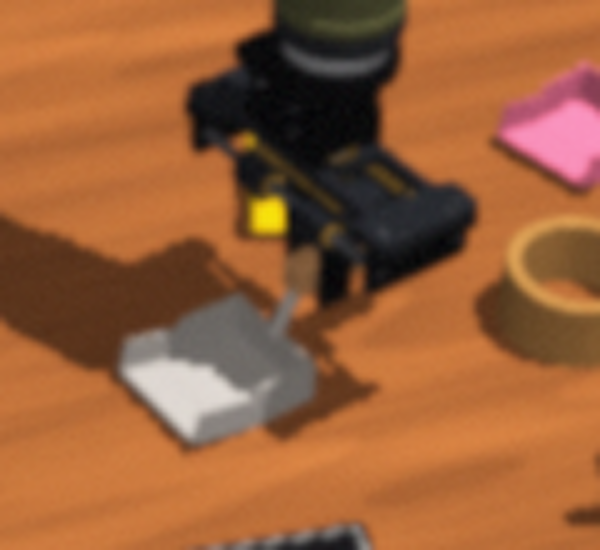

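Gripped (opening is about 20 mm, the handle's width). Lift.

```bash
python3 -m inch '[[-1,0,0,-5,0,0,0],[-1,0,0,-10,0,0,0],[-1,0,0,-15,0,0,0],[-1,0,0,-20,0,0,0],[-1,0,0,-20,0,0,0],[-1,0,0,-20,0,0,0],[-1,0,0,-10,0,0,0],[-1,0,0,0,0,0,0],[-1,0,0,0,0,0,0]]'
python3 - <<'E'
from h import *
# target: tray frame, level, lip over near part: origin at tray x=-60,y=0, bottom at z=0.08
goto(T3(TR,(-100-74,0,47+100)),toolR(TR[1],0,-1)); 
im=read_camera("scene"); cv2.imwrite("pics/c2.png",cv2.resize(im[90:220,210:350],None,fx=5,fy=5,interpolation=cv2.INTER_CUBIC)[:600])
E
```

```text
clock: 5.42
position: [0.4246, 0.2345, 0.1477]
eef_rot: [0.601, 0.799, 0.0, 0.0]
contact_force: [-0.4, 0.9, -1.5]
width: 0.228
clock 5.42 pos [0.4246 0.2345 0.1477] F [-0.4  0.9 -1.5] w 0.228
shift mm [-297.    21.7    0.6] | 297.8 rot [ 0.0007 -0.0005  0.091 ]
```

View pics/c2.png

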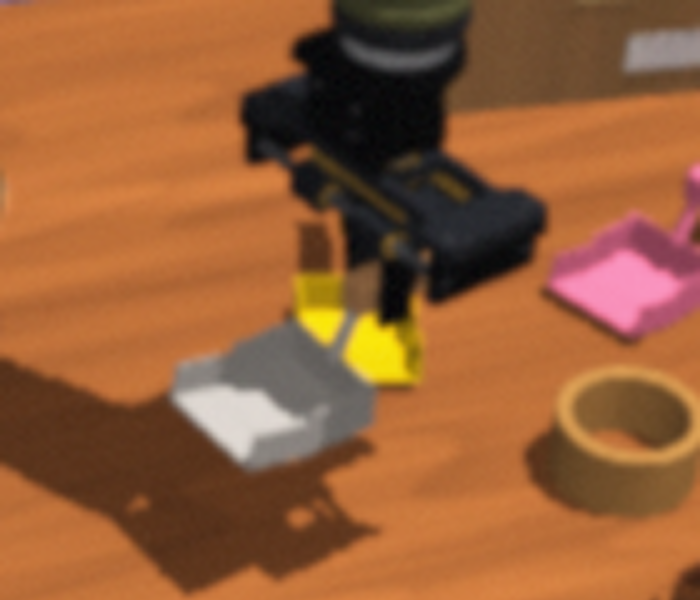

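```bash
python3 -m inch '[[-1,0,0,0,0,0,0.045],[-1,-10,2,0,0,0,0.046],[-1,-25,4,0,0,0,0],[-1,-32,5,0,0,0,0],[-1,-36,6,0,0,0,0],[-1,-36,6,0,0,0,0],[-1,-36,6,0,0,0,0],[-1,-36,6,0,0,0,0],[-1,-33,5,0,0,0,0],[-1,-26,4,0,0,0,0]]'
python3 -m inch '[[-1,-16,3,0,0,0,0],[-1,-8,2,0,0,0,0],[-1,0,0,0,0,0,0],[-1,0,0,0,0,0,0],[-1,0,0,0,0,0,0]]'
python3 - <<'E'
from h import *
goto(T3(TR,(-100-74,0,47+100)),toolR(TR[1],0,-1)); 
s=read_state(); print(s["joint_positions"].round(2) if hasattr(s["joint_positions"],'round') else s["joint_positions"])
im=read_camera("top"); cv2.imwrite("pics/d1.png",cv2.resize(im[130:260,270:430],None,fx=5,fy=5,interpolation=cv2.INTER_CUBIC)[:600])
im=read_camera("scene"); cv2.imwrite("pics/d2.png",cv2.resize(im[170:300,80:240],None,fx=5,fy=5,interpolation=cv2.INTER_CUBIC)[:600])
E
```

```text
clock: 6.3
position: [0.5189, -0.0255, 0.1461]
eef_rot: [0.637, 0.771, -0.001, -0.0]
contact_force: [-0.2, 0.4, -2.1]
width: 0.227
clock: 6.72
position: [0.5283, -0.0428, 0.1468]
eef_rot: [0.636, 0.772, -0.0, -0.001]
contact_force: [-0.3, 1.2, -2.7]
width: 0.228
clock 6.72 pos [ 0.5283 -0.0428  0.1468] F [-0.3  1.2 -2.7] w 0.228
shift mm [-1.8 -0.5 -0.2] | 1.9 rot [-0.0014 -0.0011  0.0023]
[-0.52  0.13  0.6   1.86 -0.08  1.17  0.3 ]
```

View pics/d1.png

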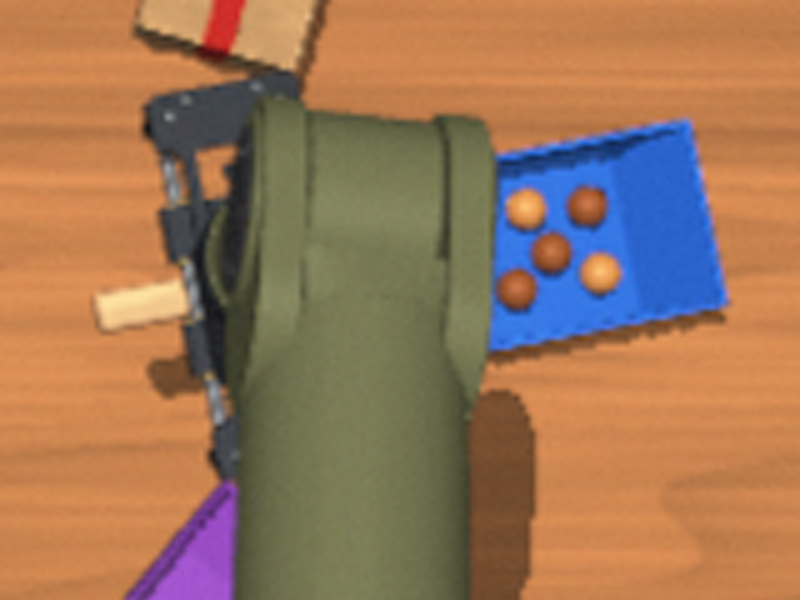

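View pics/d2.png

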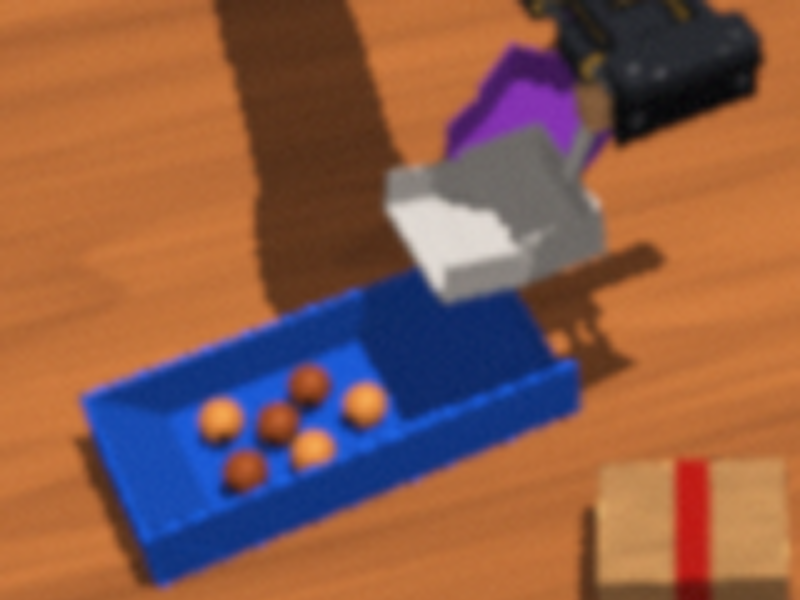

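```bash
cat >> h.py <<'E'
G=np.array([-74,0,47.5])
def sc_pts(P,g=None,pose=None):
    g=G if g is None else g
    s=read_state() if pose is None else pose; P=np.atleast_2d(np.array(P,float))-g
    t=np.stack([-P[:,0],P[:,1],-P[:,2]],1)/1000
    return R.from_quat(s["eef_rot"]).apply(t)+s["position"]
E
python3 - <<'E'
from h import *
im=cv2.imread("pics/d2.png")
W=sc_pts([(50,40,10),(50,-40,10),(-42,40,30),(-42,-40,30),(45,40,34),(45,-40,34),(-42,40,0)])
for u in proj("scene",W):
    c=((u-[80,170]+.5)*5); print(c.round()); cv2.circle(im,tuple(c.astype(int)),4,(0,0,255),-1)
Wt=np.array([T3(TR,p) for p in [(119,55,40),(119,-55,40),(-119,55,40),(-119,-55,40),(79,51,4),(79,-51,4),(119,55,0),(-119,55,0)]])
for u in proj("scene",Wt):
    c=((u-[80,170]+.5)*5); cv2.circle(im,tuple(c.astype(int)),4,(0,255,255),-1)
cv2.imwrite("pics/d3.png",im)
E
```

```text
[440. 303.]
[381. 208.]
[601. 212.]
[536. 122.]
[444. 267.]
[384. 172.]
[604. 252.]
```

View pics/d3.png

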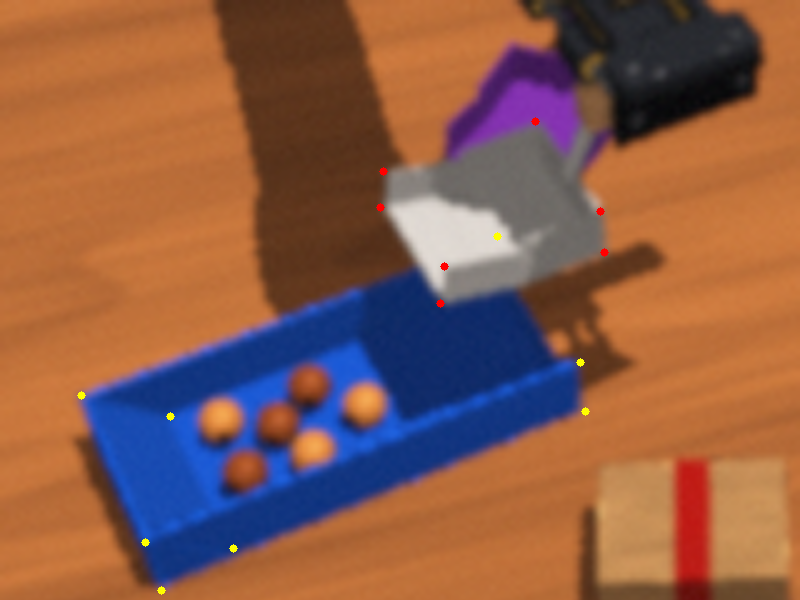

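Scene view: scoop and tray overlays share the same offset of about 1 px, so relative position is good. Lowering with the normal 0.21 tilt would foul the near wall, so I'll enter at a steeper nose-down angle behind the beads, then flatten while pushing.

```bash
cat >> h.py <<'E'
def lip_goal(x,y,z,pitch,yaw=None):
    "lip at tray (x,y,z) mm (z above table); prints moves"
    yaw=TR[1] if yaw is None else yaw
    Rt=toolR(yaw,pitch,-1); v=np.array([50,0,10])-G; t=np.array([-v[0],v[1],-v[2]])/1000
    pos=T3(TR,(x,y,z))-Rt.apply(t); goto(pos,Rt); return pos,Rt
def lip_now(pose=None):
    w=sc_pts([(50,0,10),(-42,0,0),(0,0,0)],pose=pose); d=w.copy(); d[:,:2]-=TR[0]; d=R.from_euler('z',-TR[1]).apply(d)*1000
    s=read_state(); M=R.from_quat(s["eef_rot"]).as_matrix(); pit=np.arcsin(M[2,0])
    print("lip",d[0].round(1),"back",d[1].round(1),"pitch",round(float(pit),3), "F",np.round(s["contact_force"],1),"clk",round(s["clock"],2))
E
python3 - <<'E'
from h import *
lip_now(); lip_goal(-45,0,50,.45)
E
```

```text
lip [-51.7   1.1 109.7] back [-143.7    0.8   99.7] pitch 0.001 F [-0.4 -0.2 -2.2] clk 6.82
clock 6.82 pos [ 0.5286 -0.0429  0.1473] F [-0.4 -0.2 -2.2] w 0.229
shift mm [-35.3  -0.8   9.5] | 36.6 rot [-0.0011  0.4492  0.0025]
```

```bash
python3 -m inch '[[-1,-4,0,0,0,0.05,0],[-1,-7,0,-2,0,0.08,0],[-1,-7,0,-2,0,0.08,0],[-1,-7,0,-2,0,0.08,0],[-1,-7,0,-2,0,0.08,0],[-1,-3,0,-2,0,0.08,0],[-1,0,0,0,0,0,0],[-1,0,0,0,0,0,0]]'
python3 - <<'E'
from h import *
lip_now(); lip_goal(-45,0,50,.45);lip_goal(-45,0,5,.45)
E
```

```text
clock: 7.48
position: [0.5356, -0.0812, 0.1505]
eef_rot: [0.621, 0.751, 0.141, -0.172]
contact_force: [0.2, 0.6, -1.8]
width: 0.228
lip [-41.2  -0.   63. ] back [-128.4    0.2   93.9] pitch 0.448 F [ 0.2  0.6 -1.8] clk 7.48
clock 7.48 pos [ 0.5356 -0.0812  0.1505] F [ 0.2  0.6 -1.8] w 0.228
shift mm [-2.3 -0.3 13.1] | 13.3 rot [-0.0011  0.0017 -0.0025]
clock 7.48 pos [ 0.5356 -0.0812  0.1505] F [ 0.2  0.6 -1.8] w 0.228
shift mm [-21.8  -0.2  53.7] | 57.9 rot [-0.0011  0.0017 -0.0025]
```

```bash
python3 -m inch '[[-1,-2,0,5,0,0,0],[-1,-3,0,8,0,0,0],[-1,-3,0,9,0,0,0],[-1,-3,0,9,0,0,0],[-1,-3,0,6,0,0,0],[-1,-1.3,0,3,0,0,0],[-1,0,0,0,0,0,0],[-1,0,0,0,0,0,0]]'
python3 - <<'E'
from h import *
lip_now(); lip_goal(-45,0,5,.45)
im=read_camera("scene"); cv2.imwrite("pics/e2.png",cv2.resize(im[170:300,80:240],None,fx=5,fy=5,interpolation=cv2.INTER_CUBIC)[:600])
E
```

```text
clock: 8.15
position: [0.5351, -0.0769, 0.1087]
eef_rot: [0.62, 0.752, 0.142, -0.172]
contact_force: [0.4, -0.4, -1.0]
width: 0.226
lip [-45.7   0.7  21. ] back [-132.9    0.7   52. ] pitch 0.45 F [ 0.4 -0.4 -1. ] clk 8.15
clock 8.15 pos [ 0.5351 -0.0769  0.1087] F [ 0.4 -0.4 -1. ] w 0.226
shift mm [-7.6 -0.7 14.1] | 16.0 rot [-0.0002  0.     -0.0001]
```

View pics/e2.png

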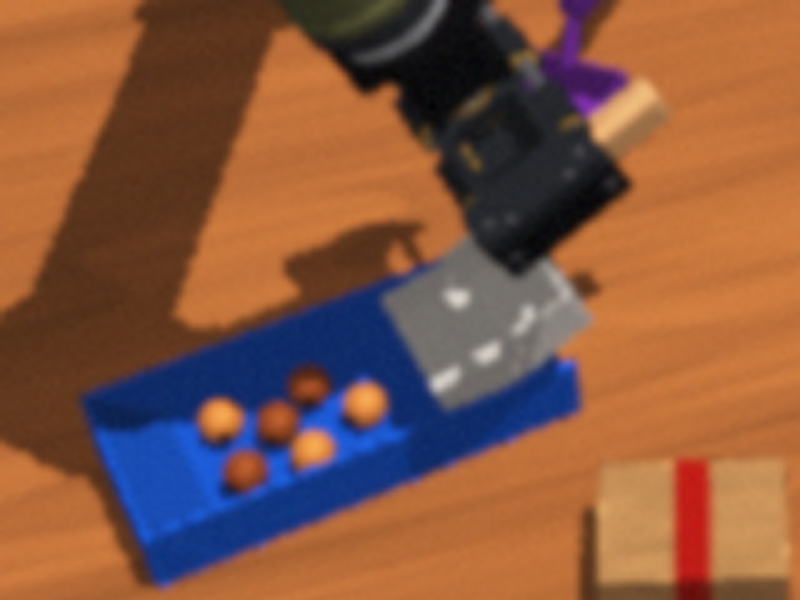

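The scoop sits laterally centred in the tray, with a gap to the nearest bead (365,400 in the crop). Lower to the floor.

```bash
python3 -m inch '[[-1,-2.5,-0.4,5,0,0,0],[-1,-2.5,-0.3,4,0,0,0],[-1,-1.5,0,3,0,0,0],[-1,-0.5,0,1.2,0,0,0],[-1,0,0,0,0,0,0],[-1,0,0,0,0,0,0]]'
python3 - <<'E'
from h import *
lip_now(); lip_goal(-15,0,5,.24)
E
```

```text
clock: 8.7
position: [0.5346, -0.0775, 0.0938]
eef_rot: [0.62, 0.752, 0.142, -0.172]
contact_force: [-0.1, -0.4, -2.0]
width: 0.224
lip [-45.2   0.    6.1] back [-132.4    0.    37.1] pitch 0.45 F [-0.1 -0.4 -2. ] clk 8.7
clock 8.7 pos [ 0.5346 -0.0775  0.0938] F [-0.1 -0.4 -2. ] w 0.224
shift mm [-22.6  -0.   14.5] | 26.8 rot [-1.000e-04 -2.102e-01 -1.000e-04]
```

```bash
cat >> h.py <<'E'
def plan(wps,yaw=None,P=(50,0,10)):
    "wps: list of (x,y,z,pitch) of point P in tray frame; print increments in tool axes"
    yaw=TR[1] if yaw is None else yaw
    s=read_state(); Rc=R.from_quat(s["eef_rot"]); pc=np.array(s["position"])
    v=np.array(P)-G; t=np.array([-v[0],v[1],-v[2]])/1000
    for x,y,z,p in wps:
        Rt=toolR(yaw,p,-1); pos=T3(TR,(x,y,z))-Rt.apply(t)
        d=Rc.inv().apply(pos-pc)*1000; rv=(Rc.inv()*Rt).as_rotvec()
        print([round(float(a),1) for a in d]+[round(float(a),3) for a in rv]); Rc,pc=Rt,pos
E
python3 - <<'E'
from h import *
plan([(-42,0,5.3,.43),(-38,0,5.3,.40),(-34,0,5.3,.37),(-30,0,5.3,.34),(-26,0,5.3,.31),(-22,0,5.3,.28),(-18,0,5.3,.25),(-14,0,5.3,.22),(-11,0,5.3,.21)])
E
```

```text
[-2.5, -0.0, 1.8, -0.0, -0.02, -0.0]
[-2.6, 0.0, 2.1, -0.0, -0.03, 0.0]
[-2.6, -0.0, 2.2, -0.0, -0.03, -0.0]
[-2.7, -0.0, 2.3, 0.0, -0.03, 0.0]
[-2.7, 0.0, 2.4, 0.0, -0.03, -0.0]
[-2.7, -0.0, 2.5, -0.0, -0.03, 0.0]
[-2.8, 0.0, 2.6, -0.0, -0.03, -0.0]
[-2.8, -0.0, 2.7, 0.0, -0.03, 0.0]
[-2.6, 0.0, 0.6, 0.0, -0.01, 0.0]
```

```bash
python3 -m inch '[[-1,-2.5,0,1.8,0,-0.02,0],[-1,-2.6,0,2.1,0,-0.03,0],[-1,-2.6,0,2.2,0,-0.03,0],[-1,-2.7,0,2.3,0,-0.03,0],[-1,-2.7,0,2.4,0,-0.03,0],[-1,-2.7,0,2.5,0,-0.03,0],[-1,-2.8,0,2.6,0,-0.03,0],[-1,-2.8,0,2.7,0,-0.03,0],[-1,-2.6,0,0.6,0,-0.01,0],[-1,0,0,0,0,0,0]]'
python3 - <<'E'
from h import *
im=read_camera("scene"); cv2.imwrite("pics/f2.png",cv2.resize(im[170:300,80:240],None,fx=5,fy=5,interpolation=cv2.INTER_CUBIC)[:600])
lip_now()
plan([(-5,0,5.2,.21),(5,0,5.2,.21),(15,0,5.2,.21),(25,0,5.2,.21),(35,0,5.2,.21)])
E
```

```text
clock: 9.53
position: [0.5377, -0.0927, 0.068]
eef_rot: [0.632, 0.767, 0.067, -0.081]
contact_force: [0.6, -0.1, -0.4]
width: 0.225
lip [-11.2   0.3   5.6] back [-103.3    0.2   15. ] pitch 0.21 F [-0.6  0.3 -1.9] clk 9.58
[-6.1, -0.2, -0.9, 0.0, -0.0, 0.001]
[-9.8, -0.0, -2.1, 0.0, 0.0, 0.0]
[-9.8, 0.0, -2.1, 0.0, 0.0, 0.0]
[-9.8, 0.0, -2.1, 0.0, 0.0, 0.0]
[-9.8, 0.0, -2.1, 0.0, 0.0, 0.0]
```

View pics/f2.png

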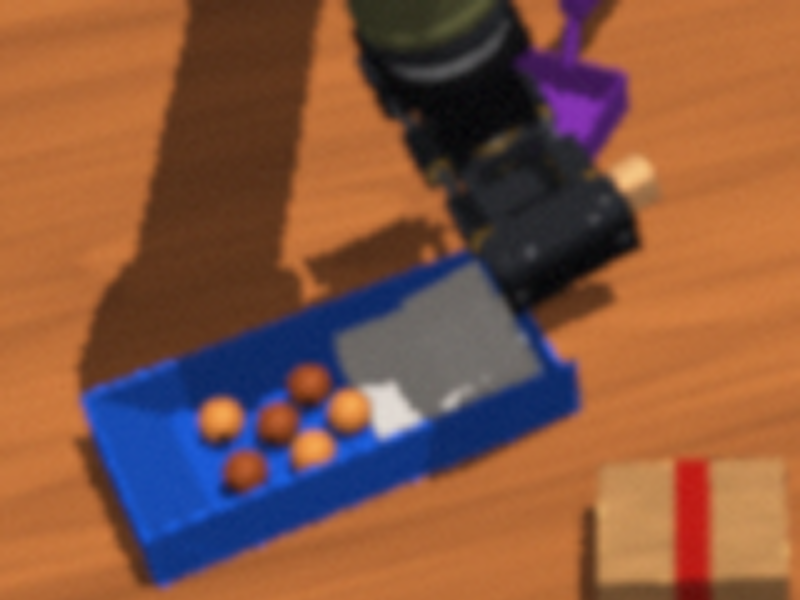

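The scoop is inside the tray, with the lip at the first bead (350,410). Sweep forward.

```bash
python3 -m inch '[[-1,-3,0,-0.5,0,0,0],[-1,-4.9,-0.2,-1,0,0,0],[-1,-4.9,0,-1,0,0,0],[-1,-4.9,0,-1.1,0,0,0],[-1,-4.9,0,-1,0,0,0],[-1,-4.9,0,-1,0,0,0],[-1,-4.9,0,-1.1,0,0,0],[-1,-4.9,0,-1,0,0,0],[-1,-4.9,0,-1,0,0,0],[-1,-4.9,0,-1,0,0,0]]'
python3 - <<'E'
from h import *
im=read_camera("scene"); cv2.imwrite("pics/g2.png",cv2.resize(im[170:300,80:240],None,fx=5,fy=5,interpolation=cv2.INTER_CUBIC)[:600])
lip_now()
plan([(70,0,5.2,.21)])
E
```

```text
clock: 10.42
position: [0.5467, -0.1411, 0.0676]
eef_rot: [0.633, 0.767, 0.067, -0.081]
contact_force: [-0.1, 0.3, -1.4]
width: 0.225
lip [39.1 -0.3  5.3] back [-52.9  -0.2  14.5] pitch 0.209 F [ 0.  -1.5 -1.4] clk 10.47
[-30.2, 0.3, -6.5, 0.001, 0.001, -0.001]
```

View pics/g2.png

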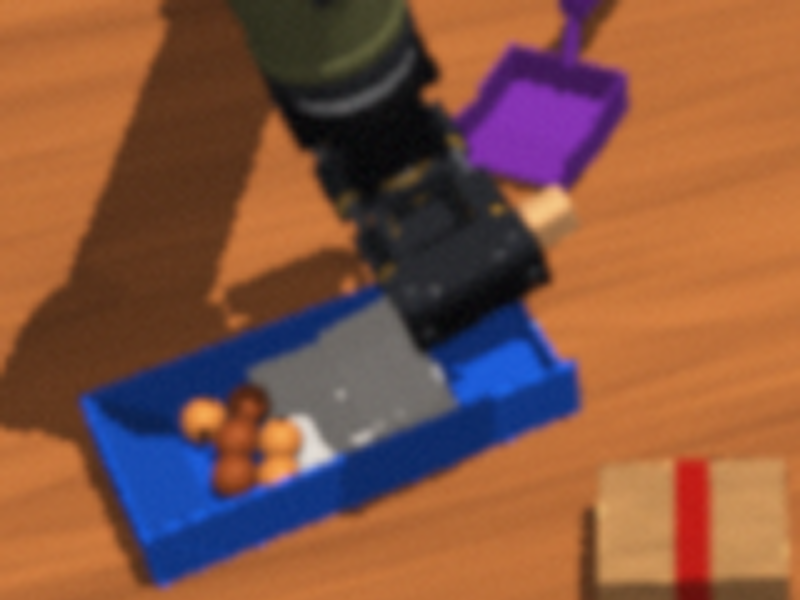

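```bash
python3 -m inch '[[-1,-3,0.2,-0.7,0,0,0],[-1,-4,0,-0.8,0,0,0],[-1,-4,0,-0.9,0,0,0],[-1,-4,0,-0.8,0,0,0],[-1,-4,0,-0.9,0,0,0],[-1,-4,0,-0.8,0,0,0],[-1,-4,0,-0.9,0,0,0],[-1,-4,0,-0.8,0,0,0],[-1,0,0,0,0,0,0]]'
python3 - <<'E'
from h import *
im=read_camera("scene"); cv2.imwrite("pics/h2.png",cv2.resize(im[170:300,80:240],None,fx=5,fy=5,interpolation=cv2.INTER_CUBIC)[:600])
lip_now()
E
```

```text
clock: 11.22
position: [0.5529, -0.1732, 0.0675]
eef_rot: [0.633, 0.767, 0.066, -0.08]
contact_force: [0.3, 0.8, -1.7]
width: 0.23
lip [69.9 -0.3  5. ] back [-22.1  -0.2  14.3] pitch 0.209 F [-0.9  0.4 -1.1] clk 11.27
```

View pics/h2.png

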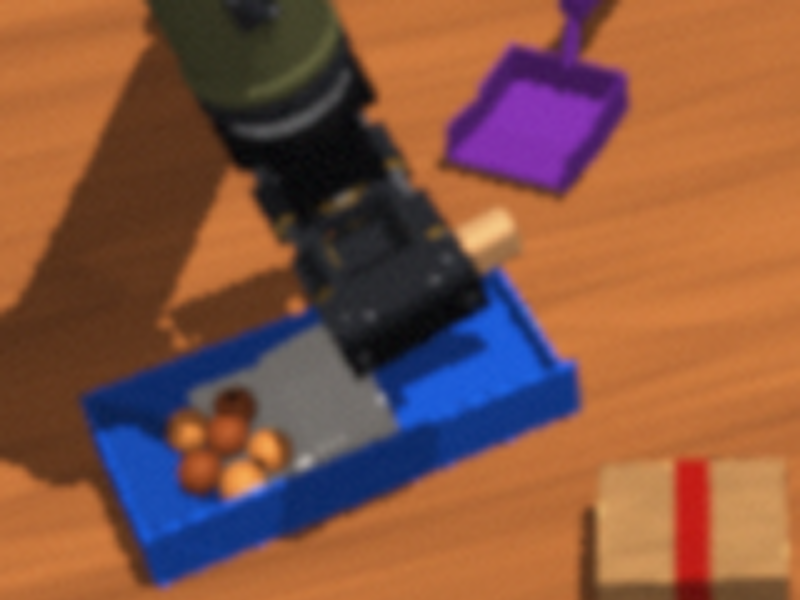

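Four beads are on the blade, and two at the ramp (190,430) and (200,470) are at the lip. Push to the ramp foot and then climb it while raising the nose.

```bash
python3 - <<'E'
from h import *
plan([(74,0,5.2,.21),(77.5,0,5.3,.21),(79.5,0,7,.18),(81.5,0,9,.14),(84,0,11.5,.10),(86.5,0,14,.06),(88.5,0,16.8,.01),(90.5,0,19.5,-.04),(92,0,23,-.08),(93,0,26,-.1)])
E
```

```text
[-4.0, 0.2, -1.1, 0.0, 0.001, -0.001]
[-3.4, 0.0, -0.8, 0.0, 0.0, 0.0]
[-0.5, -0.0, 1.7, -0.0, -0.03, 0.0]
[-0.2, 0.0, 2.7, 0.0, -0.04, 0.0]
[-0.7, -0.0, 2.2, 0.0, -0.04, -0.0]
[-0.8, -0.0, 2.3, 0.0, -0.04, 0.0]
[-0.1, 0.0, 3.3, 0.0, -0.05, -0.0]
[-0.3, -0.0, 3.5, 0.0, -0.05, -0.0]
[-0.2, 0.0, 1.6, 0.0, -0.04, 0.0]
[-0.5, 0.0, -0.4, 0.0, -0.02, -0.0]
```

```bash
python3 -m inch '[[-1,-4,0.2,-1,0,0,0],[-1,-3.4,0,-0.8,0,0,0],[-1,0,0,0,0,0,0],[-1,0,0,0,0,0,0]]'
python3 - <<'E'
from h import *
im=read_camera("scene"); cv2.imwrite("pics/i2.png",cv2.resize(im[170:300,80:240],None,fx=5,fy=5,interpolation=cv2.INTER_CUBIC)[:600])
lip_now()
E
```

```text
clock: 11.6
position: [0.5544, -0.1797, 0.0677]
eef_rot: [0.633, 0.767, 0.066, -0.081]
contact_force: [-0.8, -0.9, -2.6]
width: 0.228
lip [76.8  0.1  5.2] back [-15.2   0.1  14.5] pitch 0.21 F [-0.   0.1 -2. ] clk 11.65
```

View pics/i2.png

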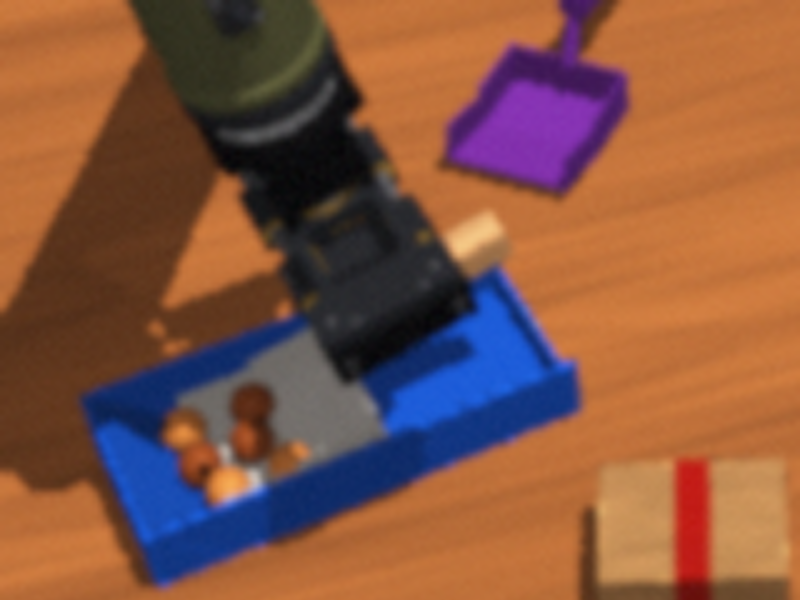

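Three beads are well back, and three sit on the blade edge against the ramp. Climb and level.

```bash
python3 -m inch '[[-1,-1.2,0,1.2,0,-0.03,0],[-1,-0.4,0,2.5,0,-0.04,0],[-1,-0.7,0,2.2,0,-0.04,0],[-1,-0.8,0,2.3,0,-0.04,0],[-1,0,0,0,0,0,0],[-1,-0.1,0,3.2,0,-0.05,0],[-1,-0.3,0,3.3,0,-0.05,0],[-1,-0.2,0,1.6,0,-0.04,0],[-1,-0.5,0,-0.4,0,-0.02,0],[-1,0,0,0,0,0,0]]'
python3 - <<'E'
from h import *
im=read_camera("scene"); cv2.imwrite("pics/j2.png",cv2.resize(im[170:300,80:240],None,fx=5,fy=5,interpolation=cv2.INTER_CUBIC)[:600])
lip_now()
E
```

```text
clock: 12.48
position: [0.5549, -0.1804, 0.0513]
eef_rot: [0.635, 0.771, -0.032, 0.038]
contact_force: [0.1, -1.0, -2.3]
width: 0.224
lip [92.3  0.5 26.5] back [1.7 0.4 7.5] pitch -0.099 F [-1.3  0.1 -2.3] clk 12.53
```

View pics/j2.png

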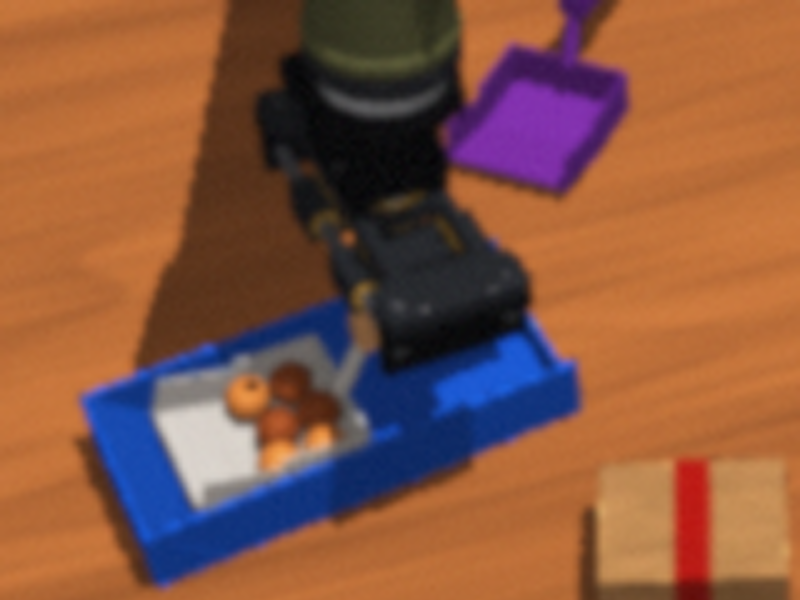

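All six beads rolled to the back of the bowl. Lift straight up.

```bash
python3 -m inch '[[-1,0.2,0,-2,0,0,0],[-1,-0.2,0,-4,0,0,0],[-1,-0.6,0,-7,0,0,0],[-1,-1,0,-10,0,0,0],[-1,-1.2,0,-12,0,0,0],[-1,-1.2,0,-13,0,0,0],[-1,-1.3,0,-13,0,0,0],[-1,-1.2,0,-13,0,0,0],[-1,-1.2,0,-12,0,0,0],[-1,-0.8,0,-8,0,0,0]]'
python3 -m inch '[[-1,-0.5,0,-4,0,0,0],[-1,0,0,-2,0,0,0],[-1,0,0,0,0,0,0],[-1,0,0,0,0,0,0],[-1,0,0,0,0,0,0]]'
python3 - <<'E'
from h import *
im=read_camera("scene"); cv2.imwrite("pics/k2.png",cv2.resize(im[150:280,80:240],None,fx=5,fy=5,interpolation=cv2.INTER_CUBIC)[:600])
lip_now()
pos=np.array([.632,.140,0]); 
Rt=toolR(TR[1],-.05,-1); v=np.array([0,0,0])-G; t=np.array([-v[0],v[1],-v[2]])/1000
goto(np.array([.632,.140,.1])-Rt.apply(t),Rt)
E
```

```text
clock: 13.37
position: [0.5556, -0.1811, 0.1482]
eef_rot: [0.636, 0.77, -0.031, 0.039]
contact_force: [-0.6, -1.0, -2.4]
width: 0.226
clock: 13.78
position: [0.5543, -0.1807, 0.1512]
eef_rot: [0.636, 0.77, -0.032, 0.038]
contact_force: [-0.5, 0.2, -3.3]
width: 0.227
lip [ 91.6  -0.2 126.2] back [  1.1  -0.2 107.1] pitch -0.1 F [-0.4 -0.9 -2.4] clk 13.83
clock 13.83 pos [ 0.5543 -0.1807  0.1512] F [-0.4 -0.9 -2.4] w 0.225
shift mm [375.3 137.2 -30.3] | 400.7 rot [-0.0013  0.0498  0.0001]
```

View pics/k2.png

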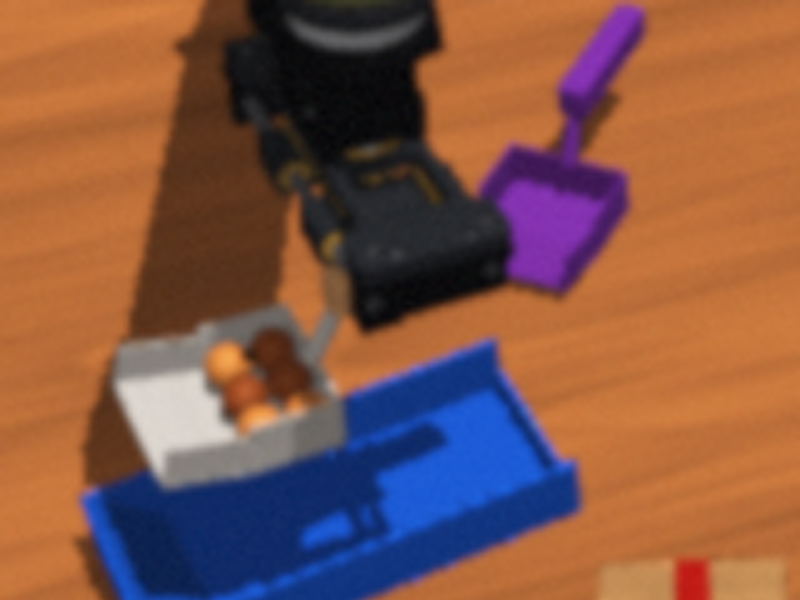

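All six beads are in the raised scoop, and the tray at (330,520) is empty. Carry slowly to the mat.

```bash
python3 -m inch '[[-1,2.8,1,-0.2,0,0,0],[-1,5.6,2,-0.5,0,0,0],[-1,8.4,3.1,-0.7,0,0,0],[-1,11.2,4.1,-0.9,0,0,0],[-1,14.1,5.1,-1.1,0,0,0],[-1,16.9,6.2,-1.4,0,0,0],[-1,18.7,6.9,-1.5,0,0,0],[-1,18.7,6.9,-1.5,0,0,0],[-1,18.7,6.9,-1.5,0,0,0],[-1,18.7,6.9,-1.5,0,0,0]]'
python3 -m inch '[[-1,18.7,6.9,-1.5,0,0,0],[-1,18.7,6.9,-1.5,0,0,0],[-1,18.7,6.9,-1.5,0,0,0],[-1,18.7,6.9,-1.5,0,0,0],[-1,18.7,6.9,-1.5,0,0,0],[-1,18.7,6.9,-1.5,0,0,0],[-1,18.7,6.9,-1.5,0,0,0],[-1,18.7,6.9,-1.5,0,0,0],[-1,16.9,6.2,-1.4,0,0,0],[-1,16.9,6.2,-1.4,0,0,0]]'
python3 -m inch '[[-1,14.1,5.1,-1.1,0,0,0],[-1,11.2,4.1,-0.9,0,0,0],[-1,8.4,3.1,-0.7,0,0,0],[-1,5.6,2,-0.5,0,0,0],[-1,2.8,1,-0.2,0,0,0],[-1,0,0,0,0,0,0],[-1,0,0,0,0,0,0]]'
python3 - <<'E'
from h import *
Rt=toolR(TR[1],-.05,-1); v=np.array([0,0,0])-G; t=np.array([-v[0],v[1],-v[2]])/1000
goto(np.array([.632,.140,.1])-Rt.apply(t),Rt)
im=read_camera("scene"); cv2.imwrite("pics/l2.png",cv2.resize(im[140:270,210:370],None,fx=5,fy=5,interpolation=cv2.INTER_CUBIC)[:600])
E
```

```text
clock: 14.67
position: [0.5777, -0.0369, 0.1493]
eef_rot: [0.635, 0.771, -0.031, 0.038]
contact_force: [-0.0, 0.4, -2.1]
width: 0.225
clock: 15.5
position: [0.6087, 0.1564, 0.1455]
eef_rot: [0.635, 0.771, -0.032, 0.038]
contact_force: [-0.0, -0.6, -2.1]
width: 0.227
clock: 16.08
position: [0.6161, 0.197, 0.145]
eef_rot: [0.636, 0.77, -0.032, 0.039]
contact_force: [0.3, 0.2, -2.9]
width: 0.231
clock 16.08 pos [0.6161 0.197  0.145 ] F [ 0.3  0.2 -2.9] w 0.231
shift mm [17.4  4.8 -0.5] | 18.0 rot [-0.0001  0.0506 -0.0012]
```

View pics/l2.png

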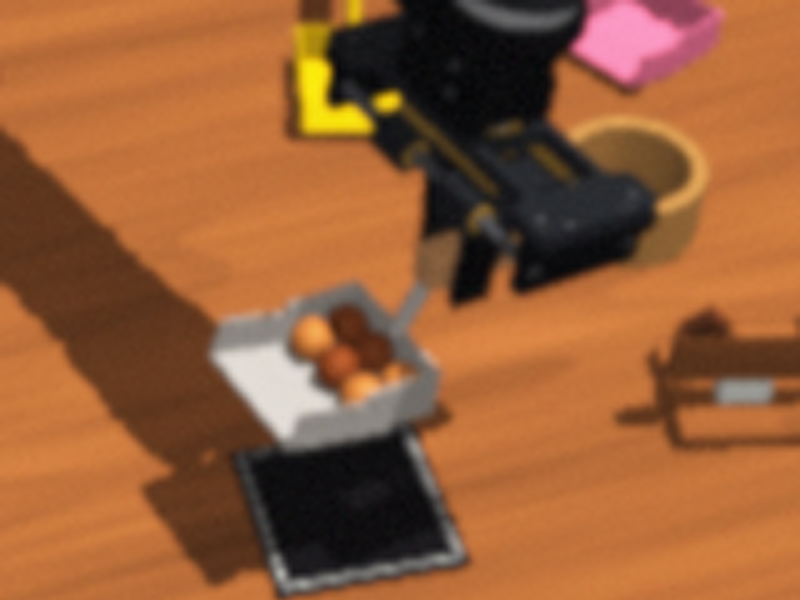

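All six beads are still seated. Final centring and levelling.

```bash
python3 -m inch '[[-1,2,0.6,0,0,0.005,0],[-1,4,1,0,0,0.01,0],[-1,5,1.4,-0.1,0,0.015,0],[-1,4,1.2,-0.2,0,0.01,0],[-1,2,0.6,-0.2,0,0.005,0],[-1,0.4,0,0,0,0.005,0],[-1,0,0,0,0,0,0],[-1,0,0,0,0,0,0],[-1,0,0,0,0,0,0],[-1,0,0,0,0,0,0]]'
python3 -m inch '[[-1,0,0,0,0,0,0],[-1,0,0,0,0,0,0],[-1,0,0,0,0,0,0],[-1,0,0,0,0,0,0],[-1,0,0,0,0,0,0],[-1,0,0,0,0,0,0],[-1,0,0,0,0,0,0],[-1,0,0,0,0,0,0],[-1,0,0,0,0,0,0],[-1,0,0,0,0,0,0]]'
python3 - <<'E'
from h import *
lip_now(); print(sc_pts([(0,0,0),(0,0,16)]).round(4), np.abs(read_state()["dq"]).max())
im=read_camera("scene"); cv2.imwrite("pics/m2.png",cv2.resize(im[140:270,210:370],None,fx=5,fy=5,interpolation=cv2.INTER_CUBIC)[:600])
im=read_camera("top"); cv2.imwrite("pics/m1.png",im)
E
```

```text
clock: 16.97
position: [0.6173, 0.216, 0.144]
eef_rot: [0.636, 0.771, -0.016, 0.019]
contact_force: [-0.1, 0.1, -3.6]
width: 0.228
clock: 17.8
position: [0.6174, 0.2161, 0.144]
eef_rot: [0.636, 0.771, -0.016, 0.019]
contact_force: [0.5, -0.2, -1.7]
width: 0.23
lip [-287.4  137.1  112.8] back [-378.7  137.1   98.2] pitch -0.05 F [ 0.5 -0.2 -1.7] clk 17.8
[[0.6318 0.1412 0.1003]
 [0.6317 0.142  0.1162]] 0.0007856900716759646
```

View pics/m2.png

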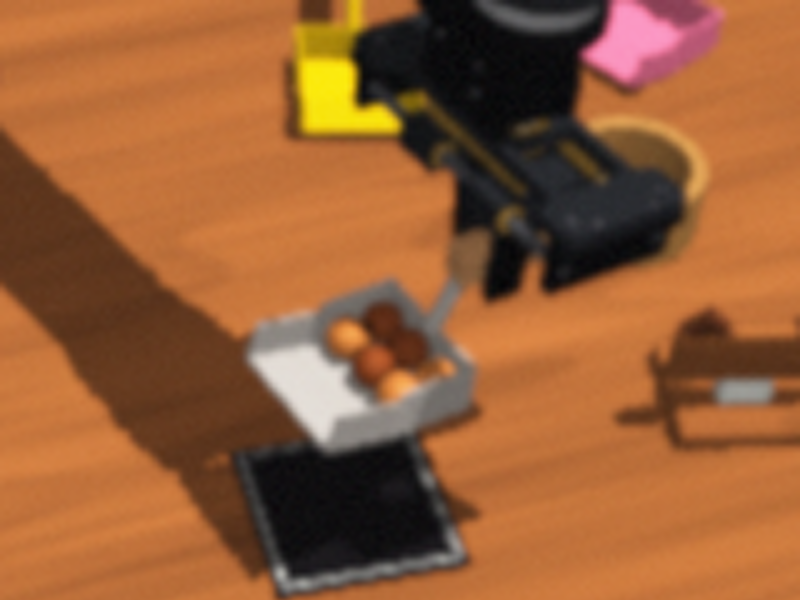

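View pics/m1.png

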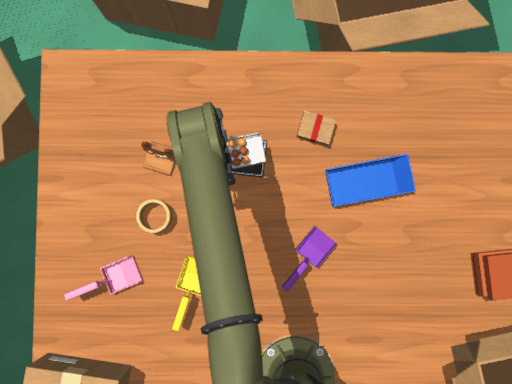

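The top view shows the scoop over the mat at (247,152) with six beads in it. The tray is empty, and the tape, box and stand are where they started. The arm is still. Handing in.

```bash
python3 -c "
from plant import *
print(job_done())"
```

```text
the job is handed in; nothing more can be done
None
```

I took the aluminium scoop by its handle and scooped all six beads out of the blue tray. They are now held over the middle of the black mat. I handed the job in at about 18 s of the 61 s allowed; no verdict is reported.

**Final checks:**
- The scoop's bottom is 0.100 m above the table, the bowl is about 2 mm from the mat's centre in plan, and the scoop is tilted 0.05 rad nose-up.
- The joints were still (under 0.001 rad/s) and the grip was still on the handle, with the opening at about 20 mm.
- The last pictures show all six beads in the bowl, the tray empty, nothing spilled, and the tape, gift box and phone stand unmoved to the eye.

**Disagreements:** The two cameras' mat positions differed by about 6 mm, so I used their mean. The scoop and tray outlines I overlaid on the scene picture were off by about 1 px. No check failed.

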